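# Measure the first panel of a carton blank with a tape measure

## Robot

A 7-joint arm with a two-finger parallel gripper is mounted at the origin on the work surface. World frame = base frame: x ahead of the robot, y to its left, z up, the work surface at z = 0. Lengths are in m, angles in rad, forces in N, time in s.
With the tool pointing down it reaches from about 0.4 to 0.875 m from the base axis. Payload 6.5 kg.
Tool frame: the origin (TCP) lies at the very end of the fingers, on their centre line; the grasp point (between the pads) lies 19 mm behind it; x points along the fingers, z is the direction in which the jaws open and shut, and the axes are right-handed (so a half turn about x gives the same grasp; the last joint's range is limited). The gripper opens to 85 mm and grips with 20 to 120 N. Pads are 22 mm wide; open, the fingers measure 114 mm over their backs; the gripper's body (76 mm by 85 mm) begins 54 mm behind the grasp point. The pads swing forward as they close: fully open they stand 13 mm farther back than shut.
Start: joints at [-1.393, 0.536, -0.004, 1.538, 0.003, 1.067, -0.071], TCP at [0.157, 0.631, 0.231] pointing down, gripper open.
Joint ranges: [-2.7, 2.7], [-0.37, 2.16], [-1.27, 1.26], [0.24, 2.4], [-1.31, 4.45], [0.19, 1.91], [-2.76, 2.76]. Speed limits (rad/s): [2.39, 2.39, 3.14, 3.14, 3.14, 3.14, 3.14].

## Interface

Orientations are given as a unit quaternion [x, y, z, w].
In Python, from workcell import manip gives the robot as it stands.
- The arm moves only by the tool jog_arm, never from a script. Its argument "rows" is a list of rows, each a list of 7 numbers: the shift along the tool's x, y, z in mm, then the turn, a rotation vector about the tool's x, y, z in degrees, then the finger opening in mm, from 0 to 85.4. A call has 1 to 5 rows; each row is the pose to reach, as a shift and turn from the pose measured when the call began, along the tool's axes at that moment; what a row does not reach only later rows make up. A row lasts 1/8 s, in which the tool goes at most 62.5 mm and 10.7 degrees, less where a joint would pass 70% of its speed; a pose out of reach is approached as far as the arm can. A call with a gripper value outside its range is refused whole. The fingers move at their own pace and stop on an object; the grip force is fixed at half the most. Time passes only in rows, so rows that repeat a pose let the fingers close. It gives the time, the measured TCP pose, the force and the opening at its end, in the units of the state.
- manip.get_state(): the state, without advancing time (a new reading comes with each control period).
- manip.read_camera(name): name is "side" or "top" or "wrist"; returns the picture (420x560x3 uint8, red, green, blue); there is no depth.
- manip.get_calibration(name): a dict with "K" (3x3 intrinsics, pixels), "R" (3x3) and "t" (3): a world point X has camera coordinates R X + t; the wrist camera has in their place "mount" (4x4, takes a point from camera to tool coordinates, whose origin is the TCP and whose axes are the tool frame's). Camera axes: x right, y down, z forward; pixel columns grow to the right and rows downward; lengths in m; the calibration is good to about 2 mm. A picture is of the moment at which its call begins: read the wrist's pose just before it. get_calibration takes no time and is no camera call.
- manip.job_done(): hands the job in, once; it reports no verdict.
Trained networks look in the newest picture that a camera, given by its name, has taken for a name from the list of things; names that differ only in an ending like _2 or _b are one class to them, and where a whole thing is asked for, a point or a joint stands for the part that bears it (a point fixed in the world has none). Each returns a list of dicts, best first, with "conf" (0 to 1); they miss things now and then, are a little off and sometimes report something else, mostly with a low value. They report only what shows in the picture. A call takes as long as a camera call.
- manip.find_in(camera, thing): "extent" ([left, top, right, bottom] in pixels, round what is visible of it).
The state is a dict: "time_s": time; "joint_pos": joint angles; "joint_velocities": joint speeds; "tau": joint torques, N m; "position": TCP position; "ee_rot": TCP orientation; "contact_force": force on the tool from outside, world axes, zero at the start; "wrist_torque": the same for the moment, N m; "gripper_width": opening from 0.0 (shut) to 1.0 (fully open).
Only numpy, scipy, OpenCV 4.12 (cv2) and the standard library are available. Lean on these libraries where they do the work, as an engineer would, in place of code of your own. Each camera call takes 0.05 s, during which the arm holds its last target.

## Task

Measure from the left end of the stack of flat carton blanks to the dark crease line: hook the tape measure's end over the middle part of that end, back the case away straight along the stack until its front is on the crease, stand it on the top blank and press the yellow thumb lock fully down. Leave the tape standing there, hooked, drawn out and locked so that the length can be read; do not lock it sooner, do not let the blade snap back, and leave the other things on the bench where they are.

Things in the scene. Friction and masses are not known exactly. Their poses are not given: they have to be found in the camera images.
- tape_centre (a point): tape measure: orange/black case 86 mm long (x axis, nose to +x), 46 mm thick (y), 72 mm high (z), 0.55 kg, flat sides, upright on a rubber foot; gripped from above across the thickness. Point in mid-thickness, 6 mm behind the middle of the length, 36 mm above the underside. Let go on the stack, the foot holds it against the blade's spring
- tape_mouth (a point): point on the case's front face (49 mm ahead of tape_centre in x), in mid-thickness, at the level of the underside; the blade comes out of this face and lengths are read there. Axes as the case's
- hook (a point): lower end of the steel hook (26 mm wide, 2.5 mm thick) that hangs from the blade's end, in mid-width, on its inner face (towards the case). It lies 11 mm below the level of the case's underside; with the blade fully in, its inner face stands 2 mm ahead of the case's front. The blade runs 3 mm above the level of the underside
- blade (a joint): length of yellow blade drawn out of the case, m: 0 fully in, 0.29 at most. A spring of about 2 to 2.3 N pulls it in all the time unless the lock is down
- lock (a joint): thumb lock, m: 0 up (blade free), about 0.008 fully down (blade clamped). It moves straight down into the case against about 5 N and stays where it is left
- lock_top (a point): centre of the top face (26 x 30 mm) of the yellow thumb lock on the front of the case's roof, 13 mm above the roof when up, 5 mm above it when down; 30 mm ahead of tape_centre in x
- stack: banded stack of flat brown carton blanks, 280 mm (x) x 400 mm (y, its length) x 48 mm high, heavy: it does not move. Origin at the centre of its underside; the left end is its +y end
- stack_end (a point): middle of the upper edge of the stack's left (+y) end, at the level of its top face; axes as the stack's. The hook may be put anywhere within 80 mm either side of it along the edge
- crease_line (a point): middle of the dark crease (3 mm wide, along the stack's x axis, with a dark slot at each end) on the top face of the upper blank, 150 to 230 mm from the left end; axes as the stack's
- tape_roll: bystander: brown roll of packing tape lying flat, 110 mm across, 48 mm high; origin at the centre of its underside
- gift_box: bystander: dark lidded box 104 x 104 x 55 mm; origin at the centre of its underside
- marker: bystander: marker pen 145 mm long, 14 mm thick, lying along its x axis; origin at the centre of its underside
- carton: packed brown carton 170 mm (x) x 130 mm (y) x 55 mm high, heavy: it does not move; origin at the centre of its underside. The tape starts standing on it with its nose and hook over the carton's +y edge

How it is judged:
By the outcome, as a careful person would: the job done as asked, in the order asked, and still so for the second after the job is handed in, with the robot touching nothing.
It also fails if it takes over 50 s, if anything falls off the work surface, if the arm or the gripper's body presses on something with over 40 N, if the wrist force passes 120 N, or if a joint passes its speed limit or range.

## Working session

There is one attempt and no reset: what is moved stays moved. The work goes in short steps, Python scripts to look and compute and a tool call to move; the robot and the scene stay as the last step left them, time stands still between calls to the robot, and variables do not carry over. Pictures are saved under pics/ and viewed, and the job is handed in when it is done.

Besides the shell and the picture viewer there is one more tool, called as name(argument=value, ...) on one line, values as JSON. jog_arm: Moves the arm, as the interface text tells. Its arguments: {"type":"object","properties":{"rows":{"type":"array"}},"required":["rows"]}

```bash
ls; mkdir -p pics
python3 - <<'E'
from workcell import manip
import cv2
s=manip.get_state();print({k:(v if not hasattr(v,'__len__') else [round(float(x),4) for x in v]) for k,v in s.items()})
for c in ["side","top","wrist"]:
    im=manip.read_camera(c);cv2.imwrite(f"pics/{c}0.png",im[:,:,::-1])
    k=manip.get_calibration(c);print(c,{a:b.tolist() if hasattr(b,'tolist') else b for a,b in k.items()})
E
```

```text
pics
{'time_s': 0.0, 'joint_pos': [-1.3932, 0.5372, -0.0045, 1.5389, 0.0026, 1.0673, -0.0712], 'joint_velocities': [-0.0014, -0.0005, 0.0006, 0.0005, -0.001, -0.0001, -0.0018], 'tau': [0.0002, -58.3405, 1.0489, -25.9107, 0.0124, 0.0096, 0.0], 'position': [0.1567, 0.6301, 0.2304], 'ee_rot': [-0.4359, 0.5575, 0.4351, 0.5566], 'contact_force': [-1.2359, -0.1452, -0.8007], 'wrist_torque': [-0.0177, 0.0165, 0.0074], 'gripper_width': 0.9991382509856125}
side {'K': [[501.68545825304835, 0.0, 276.11300698798243], [0.0, 501.68545825304835, 211.9759021744798], [0.0, 0.0, 1.0]], 'R': [[0.9607546502489673, -0.2773990046493248, 0.0005424431290346917], [-0.19702776772667135, -0.6837676399287345, -0.7025965224301454], [0.1952704810503349, 0.6749159998146826, -0.7115882464069502]], 't': [-0.5554560694811137, 0.1814300055911892, 1.416765484763443]}
top {'K': [[408.88946759268947, 0.0, 280.7109220519337], [0.0, 408.88946759268947, 213.05130151103], [0.0, 0.0, 1.0]], 'R': [[0.02597408114793617, -0.9993667529803583, -0.02431954247135116], [-0.9968054421961419, -0.024054167412460914, -0.07615974946287322], [0.07552653518250889, 0.026220031799918195, -0.9967990030170257]], 't': [-0.007524586296647031, 0.5473951701044207, 1.0052793338406034]}
wrist {'K': [[330.6259492587526, 0.0, 273.8378028370122], [0.0, 330.6259492587526, 205.53126537588236], [0.0, 0.0, 1.0]], 'mount': [[-0.001148020542448099, -0.27746308797072117, 0.9607356123630381, -0.14179158599254055], [-0.00028200119994713566, -0.960736117436905, -0.27746357081170187, 0.0691515129236126], [0.9999993012618325, -0.0005894624745911973, 0.0010246998749405603, 0.00016154194485851203], [0.0, 0.0, 0.0, 1.0]]}
```

View pics/side0.png

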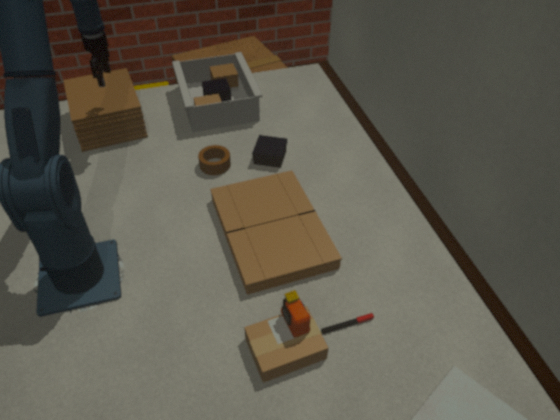

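View pics/top0.png

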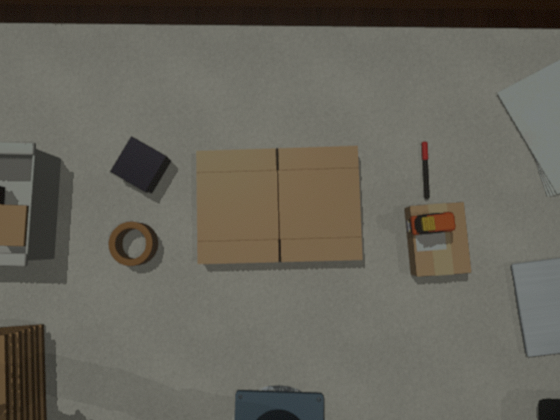

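View pics/wrist0.png

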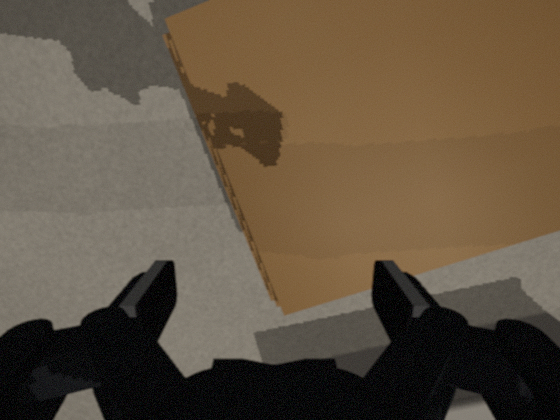

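```bash
cat > h.py <<'E'
from workcell import manip
import cv2, numpy as np
from scipy.spatial.transform import Rotation as Ro
def ray(cam,uv,st=None):
    k=manip.get_calibration(cam);K=np.array(k["K"]);d=np.linalg.inv(K)@np.array([uv[0],uv[1],1.])
    if cam=="wrist":
        M=np.array(k["mount"]);R=Ro.from_quat(st["ee_rot"]).as_matrix();p=np.array(st["position"])
        return p+R@M[:3,3], R@M[:3,:3]@d
    R=np.array(k["R"]);t=np.array(k["t"]);return -R.T@t, R.T@d
def atz(cam,uv,z,st=None):
    o,d=ray(cam,uv,st);return o+d*(z-o[2])/d[2]
def proj(cam,X,st=None):
    k=manip.get_calibration(cam);K=np.array(k["K"]);X=np.array(X,float)
    if cam=="wrist":
        M=np.array(k["mount"]);R=Ro.from_quat(st["ee_rot"]).as_matrix();p=np.array(st["position"])
        c=M[:3,:3].T@(R.T@(X-p)-M[:3,3])
    else: c=np.array(k["R"])@X+np.array(k["t"])
    q=K@c;return q[:2]/q[2]
def tri(a,b):
    (o1,d1),(o2,d2)=a,b
    A=np.stack([d1,-d2],1);s=np.linalg.lstsq(A,o2-o1,rcond=None)[0]
    return (o1+d1*s[0]+o2+d2*s[1])/2, np.linalg.norm(o1+d1*s[0]-o2-d2*s[1])
def totool(st,dw): return Ro.from_quat(st["ee_rot"]).as_matrix().T@np.array(dw)*1000
def snap(cam,name,crop=None,f=1):
    st=manip.get_state();im=manip.read_camera(cam)[:,:,::-1].copy()
    cv2.imwrite(f"pics/{name}.png",im)
    if crop:
        l,t,r,b=crop;c=cv2.resize(im[t:b,l:r],None,fx=f,fy=f,interpolation=cv2.INTER_CUBIC);cv2.imwrite(f"pics/{name}_c.png",c)
    return st,im
E
python3 - <<'E'
from h import *
np.set_printoptions(precision=4,suppress=True)
st=manip.get_state();print(Ro.from_quat(st["ee_rot"]).as_matrix())
im=cv2.imread("pics/top0.png")
a=cv2.resize(im[130:280,190:370],None,fx=4,fy=4,interpolation=cv2.INTER_CUBIC);cv2.imwrite("pics/top_st.png",a)
a=cv2.resize(im[190:290,395:480],None,fx=6,fy=6,interpolation=cv2.INTER_CUBIC);cv2.imwrite("pics/top_tp.png",a)
for t in ["stack","tape_centre","hook","lock_top","carton","marker","tape_roll","gift_box"]:
    r=manip.find_in("top",t);print(t,[(np.round(x["extent"],1).tolist(),round(x["conf"],2)) for x in r[:2]])
E
```

```text
[[-0.0003 -0.9704  0.2413]
 [-0.0013  0.2413  0.9704]
 [-1.     -0.0001 -0.0014]]
stack [([196.8, 143.2, 361.1, 261.2], 0.63), ([278.2, 150.9, 280.1, 260.7], 0.57)]
tape_centre []
hook [([410.5, 226.4, 407.3, 228.1], 0.44)]
lock_top [([405.6, 210.3, 455.7, 235.6], 0.58), ([422.1, 216.2, 436.5, 229.4], 0.52)]
carton [([403.5, 204.4, 471.7, 277.4], 0.88)]
marker [([421.7, 140.0, 429.3, 199.4], 0.74), ([404.2, 204.0, 471.0, 279.4], 0.63)]
tape_roll [([105.4, 221.0, 157.1, 265.7], 0.86), ([421.1, 143.6, 430.6, 199.5], 0.74)]
gift_box [([110.8, 136.7, 168.7, 194.6], 0.58)]
```

View pics/top_st.png

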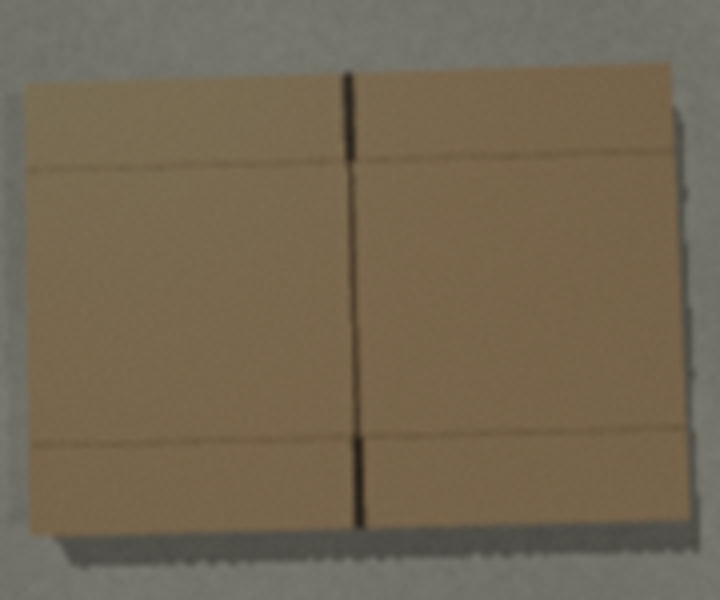

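View pics/top_tp.png

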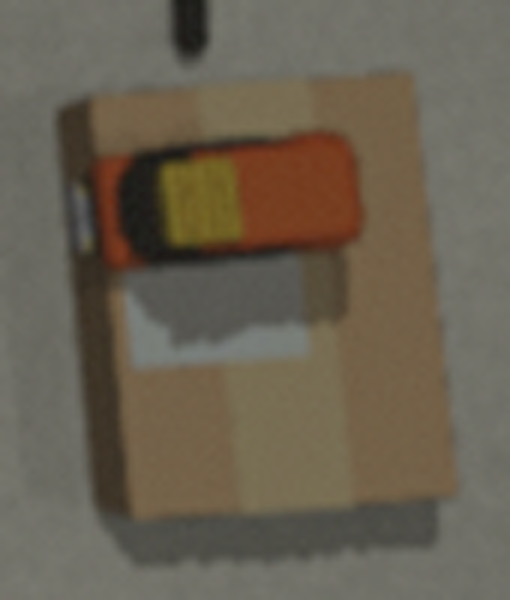

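Run:
```python
from h import *
np.set_printoptions(precision=4,suppress=True)
P=lambda u,z:atz("top",u,z)
LT,LB,RT,RB=[P(u,.048) for u in [(196.5,151.2),(197.7,263.7),(357.5,146),(363,260.5)]]
print(LT,LB,RT,RB)
for a,b in [(LT,RT),(LB,RB),(LT,LB),(RT,RB)]: d=a-b;print(np.linalg.norm(d),np.degrees(np.arctan2(d[1],d[0])))
c1,c2=P((277,148.2),.048),P((280,261.5),.048);d=c1-c2;print(c1,c2,np.degrees(np.arctan2(d[1],d[0])))
E_=(LT+LB)/2; print("end",E_,"crease",(c1+c2)/2,np.linalg.norm(E_-(c1+c2)/2))
f=lambda x,y:(395+x/6,190+y/6)
lk=[P(f(*u),.055+.072+.013) for u in [(160,162),(238,160),(242,240),(168,247)]];print(lk,np.mean(lk,0))
for i,j in[(1,0),(2,3)]: d=lk[j]-lk[i];print(np.degrees(np.arctan2(d[1],d[0])),np.linalg.norm(d))
for u in [(345,137),(358,235)]: print("rear",P(f(*u),.127))
for u in [(350,137),(250,143)]: print("sideL?",P(f(*u),.127))
for u in [(355,242),(245,255)]: print("sideR?",P(f(*u),.127))
for u in [(60,110),(410,72),(97,95),(130,520),(455,495)]: print("carton",P(f(*u),.055))
```

```text
[0.6943 0.2186 0.048 ] [0.417  0.2041 0.048 ] [ 0.7154 -0.1793  0.048 ] [ 0.4355 -0.1958  0.048 ]
0.39849721540566835 93.03599377845677
0.40032516370468024 92.65074372735432
0.2777041530542355 2.9976520820060233
0.28040056523379475 3.36968821907551
[0.7059 0.0188 0.048 ] [0.4277 0.0041 0.048 ] 3.022980256058417
end [0.5557 0.2114 0.048 ] crease [0.5668 0.0115 0.048 ] 0.20020801336657637
[array([ 0.5372, -0.3068,  0.14  ]), array([ 0.5386, -0.3351,  0.14  ]), array([ 0.5093, -0.3365,  0.14  ]), array([ 0.5061, -0.3097,  0.14  ])] [ 0.5228 -0.322   0.14  ]
92.87885467071031 0.02833630757466604
96.87619862767036 0.026974765621364045
rear [ 0.5491 -0.379   0.127 ]
rear [ 0.5128 -0.3836  0.127 ]
sideL? [ 0.5491 -0.3808  0.127 ]
sideL? [ 0.546  -0.3441  0.127 ]
sideR? [ 0.5102 -0.3824  0.127 ]
sideR? [ 0.5044 -0.3421  0.127 ]
carton [ 0.5634 -0.2939  0.055 ]
carton [ 0.5821 -0.4331  0.055 ]
carton [ 0.5698 -0.3086  0.055 ]
carton [ 0.401  -0.3219  0.055 ]
carton [ 0.4143 -0.4494  0.055 ]
```

jog_arm(rows=[[-10,-45,-38,10,0,0,85],[-20,-90,-76,20,0,0,85],[-30,-135,-115,30,0,0,85],[-40,-180,-153,40,0,0,85],[-50,-224,-191,50,0,0,85]])

```text
time_s: 1.18
position: [0.3292, 0.3898, 0.2819]
ee_rot: [-0.157, 0.689, 0.158, 0.69]
contact_force: [1.2, 0.9, 0.6]
gripper_width: 0.994
```

```bash
cat > go.py <<'E'
# usage: go.py x y z yaw_of_tool_y_deg : prints shift & turn to a pointing-down pose
from h import *
import sys
np.set_printoptions(precision=2,suppress=True)
x,y,z,a=map(float,sys.argv[1:5]);st=manip.get_state()
R=Ro.from_quat(st["ee_rot"]);c,s=np.cos(np.radians(a)),np.sin(np.radians(a))
ty=np.array([c,s,0]);tx=np.array([0,0,-1.]);G=Ro.from_matrix(np.stack([tx,ty,np.cross(tx,ty)],1))
M=R.as_matrix()
print("pos",np.array(st["position"])*1000,"yaw",np.degrees(np.arctan2(M[1,1],M[0,1])),"t",st["time_s"],"w",round(st["gripper_width"]*85.4,1),"F",np.array(st["contact_force"]))
print("shift",totool(st,np.array([x,y,z])-st["position"]),"turn",np.degrees((R.inv()*G).as_rotvec()))
E
python3 go.py .5 .12 .33 93.5
```

```text
pos [329.23 389.75 281.93] yaw 115.69942184957516 t 1.175 w 84.9 F [1.18 0.91 0.56]
shift [ -48.22 -317.1    36.94] turn [22.2   0.03 -0.04]
```

jog_arm(rows=[[-10,-60,7,5,0,0,85],[-20,-120,14,10,0,0,85],[-30,-180,21,15,0,0,85],[-40,-240,28,22,0,0,85],[-48,-300,37,22,0,0,85]])

```text
time_s: 1.8
position: [0.4935, 0.1339, 0.3306]
ee_rot: [-0.022, 0.706, 0.023, 0.707]
contact_force: [1.9, 0.3, 0.2]
gripper_width: 0.993
```

```bash
python3 go.py .526 -.352 .28 94.5
python3 - <<'E'
from h import *
import json
st,im=snap("wrist","w1");print(st["joint_velocities"])
json.dump({k:(v if not hasattr(v,'tolist') else v.tolist()) for k,v in st.items()},open("w1.json","w"),default=list)
E
```

```text
pos [493.51 133.85 330.62] yaw 93.64503120407375 t 1.8 w 84.8 F [1.91 0.35 0.2 ]
shift [  49.8  -487.02    1.45] turn [-0.86  0.09 -0.1 ]
[ 0.7375178   0.25208095  0.33966242 -0.38901053 -0.18567977  0.20207028
  1.14932309]
```

View pics/w1.png

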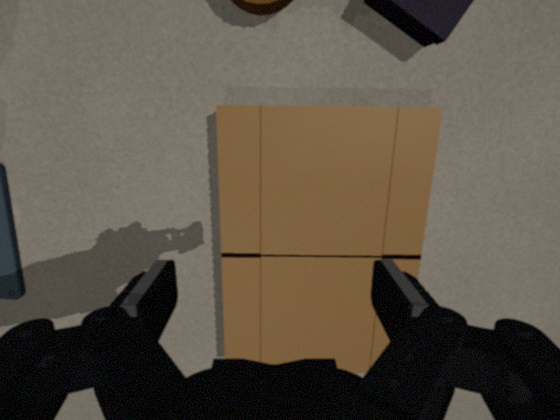

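Run:
```python
from h import *
import json
np.set_printoptions(precision=4,suppress=True)
st=json.load(open("w1.json"))
for u in [(217,106),(440,107),(222,255),(420,257)]: print(atz("wrist",u,.048,st))
im=cv2.imread("pics/w1.png").astype(int)
for c in (240,330,430): print(c,im[98:114,c,2])
for c in (240,330,400): print(c,im[246:266,c].sum(1))
```

```text
[0.4207 0.2052 0.048 ]
[0.6946 0.2214 0.048 ]
[0.4308 0.0064 0.048 ]
[0.7072 0.0207 0.048 ]
240 [119 119 118 120 120 116 117 125 127 127 127 130 131 126 127 128]
330 [116 113 116 114 114 109 112 120 130 130 132 134 132 131 133 133]
430 [120 117 114 112 111 116 115 118 122 125 132 133 131 130 131 134]
240 [286 292 296 296 292 288 271 178  82   9  96 172 261 303 292 297 291 293
 281 293]
330 [279 280 277 287 295 278 283 280 268 167 146 231 267 286 288 283 294 282
 288 279]
400 [277 278 281 280 276 287 285 259 202  88  35  30 104 220 264 291 280 285
 287 270]
```

jog_arm(rows=[[0,-60,0,0,0,0,85],[0,-120,0,0,0,0,85],[0,-180,0,0,0,0,85],[0,-240,0,0,0,0,85],[0,-300,0,0,0,0,85]])

```text
time_s: 2.48
position: [0.5143, -0.176, 0.3331]
ee_rot: [-0.02, 0.704, 0.019, 0.709]
contact_force: [0.7, 0.2, -0.0]
gripper_width: 0.997
```

```bash
python3 go.py .526 -.352 .27 94.5
```

```text
pos [ 514.35 -175.98  333.1 ] yaw 93.14824115396989 t 2.475 w 85.2 F [ 0.66  0.17 -0.01]
shift [  63.5  -176.26    1.5 ] turn [-1.35  0.42  0.13]
```

jog_arm(rows=[[20,-50,0,-1.4,0,0,85],[40,-100,1,-1.4,0,0,85],[60,-150,1,-1.4,0.4,0,85],[63,-176,2,-1.4,0.4,0,85],[63,-176,2,-1.4,0.4,0,85]])

```text
time_s: 3.1
position: [0.5255, -0.3538, 0.2699]
ee_rot: [-0.028, 0.707, 0.026, 0.706]
contact_force: [0.5, 0.5, 0.3]
gripper_width: 0.996
```

```bash
python3 go.py .526 -.352 .27 94.5
python3 - <<'E'
from h import *
import json
st,im=snap("wrist","w2");print(max(abs(np.array(st["joint_velocities"]))))
json.dump({k:(v if not hasattr(v,'tolist') else v.tolist()) for k,v in st.items()},open("w2.json","w"),default=list)
for t in ["tape_centre","hook","lock_top"]:
    r=manip.find_in("wrist",t);print(t,[(np.round(x["extent"],1).tolist(),round(x["conf"],2)) for x in r[:2]])
E
```

```text
pos [ 525.49 -353.85  269.93] yaw 94.35014483746174 t 3.1 w 85.0 F [0.45 0.45 0.25]
shift [-0.07  1.8   0.65] turn [-0.15 -0.06  0.18]
0.04784194064738694
tape_centre [([250.1, 122.1, 301.2, 224.9], 0.66)]
hook [([262.9, 119.8, 282.5, 129.4], 0.58)]
lock_top [([258.8, 141.9, 294.7, 171.2], 0.63)]
```

View pics/w2.png

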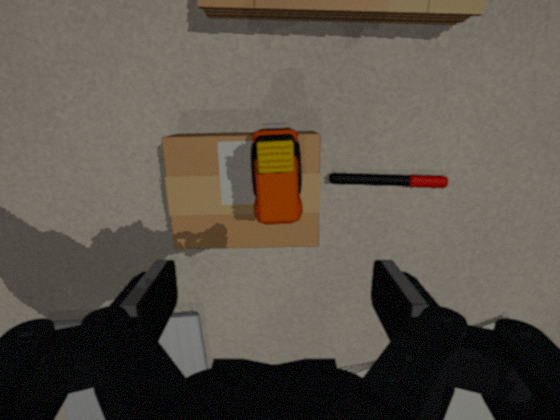

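Run:
```python
from h import *
im=cv2.imread("pics/w2.png");cv2.imwrite("pics/w2c.png",cv2.resize(im[110:235,235:320],None,fx=5,fy=5,interpolation=cv2.INTER_CUBIC))
```

```text
(no output)
```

View pics/w2c.png

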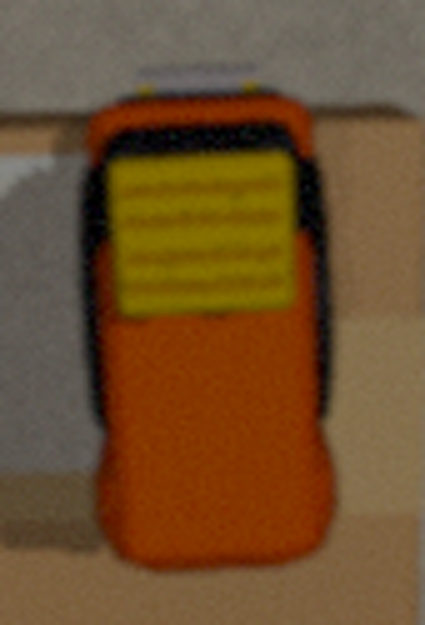

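Run:
```python
from h import *
import json
np.set_printoptions(precision=4,suppress=True)
st=json.load(open("w2.json"))
W=lambda x,y,z:atz("wrist",(235+x/5,110+y/5),z,st)
lk=[W(*u,.14) for u in [(107,155),(293,150),(297,310),(117,315)]]
for l in lk: print(l)
c=np.mean(lk,0);print("lock",c)
front=(lk[0]+lk[1])/2;rear=(lk[2]+lk[3])/2;d=front-rear;print(np.degrees(np.arctan2(d[1],d[0])),np.linalg.norm(d))
for n,x,y,z in [("rearL",100,500,.11),("rearR",335,500,.11),("rear",215,570,.1),("hookL",138,78,.058),("hookR",255,75,.058),("frontL",90,120,.085),("frontR",312,112,.085)]: print(n,W(x,y,z))
```

```text
[ 0.5091 -0.309   0.14  ]
[ 0.5391 -0.3059  0.14  ]
[ 0.5422 -0.3319  0.14  ]
[ 0.5124 -0.335   0.14  ]
lock [ 0.5257 -0.3204  0.14  ]
96.93245837534083 0.026229395104759377
rearL [ 0.5104 -0.3767  0.11  ]
rearR [ 0.555  -0.3733  0.11  ]
rear [ 0.5337 -0.3926  0.1   ]
hookL [ 0.5108 -0.3005  0.058 ]
hookR [ 0.535  -0.2981  0.058 ]
frontL [ 0.5029 -0.3078  0.085 ]
frontR [ 0.5456 -0.303   0.085 ]
```

```bash
python3 go.py .5285 -.3505 .078 96.2
```

```text
pos [ 527.16 -350.18  270.74] yaw 94.6568437463336 t 3.3 w 85.1 F [-0.79  0.5  -0.55]
shift [192.74  -0.15   1.11] turn [-1.54  0.06  0.08]
```

jog_arm(rows=[[40,0,0,-1.5,0,0,85],[75,0,1,-1.5,0,0,85],[75,0,1,-1.5,0,0,85]])

```text
time_s: 3.68
position: [0.5275, -0.3476, 0.1938]
ee_rot: [-0.038, 0.707, 0.039, 0.705]
contact_force: [1.0, -0.8, 1.1]
gripper_width: 0.989
```

```bash
python3 go.py .5285 -.3505 .078 96.2;  python3 - <<'E'
from h import *
import json
np.set_printoptions(precision=4,suppress=True)
for i in range(3):
    st,im=snap("wrist","w3");print(np.array(st["position"]),st["time_s"])
    json.dump({k:(v if not hasattr(v,'tolist') else v.tolist()) for k,v in st.items()},open("w3_%d.json"%i,"w"),default=list)
cv2.imwrite("pics/w3c.png",cv2.resize(im[60:260,190:350],None,fx=3,fy=3,interpolation=cv2.INTER_CUBIC))
E
```

```text
pos [ 527.51 -347.58  193.78] yaw 96.26343038575081 t 3.675 w 84.5 F [ 0.95 -0.81  1.15]
shift [115.77  -3.25   0.95] turn [ 0.06 -0.14 -0.12]
[ 0.5275 -0.3476  0.1938] 3.675
[ 0.5284 -0.3489  0.1958] 3.725
[ 0.529  -0.3499  0.1971] 3.775
```

View pics/w3c.png

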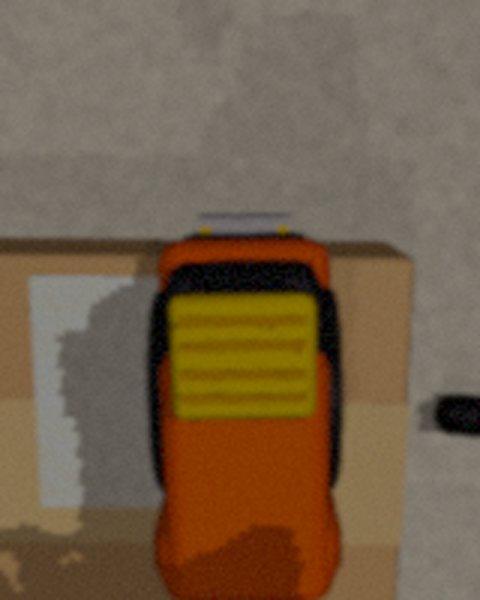

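```bash
python3 - <<'E'
from h import *
import json
np.set_printoptions(precision=4,suppress=True)
st=json.load(open("w3_2.json"))
W=lambda x,y,z:atz("wrist",(190+x/3,60+y/3),z,st)
lk=[W(*u,.14) for u in [(170,294),(317,292),(316,415),(173,420)]]
for l in lk: print(l)
c=np.mean(lk,0);print("lock",c)
front=(lk[0]+lk[1])/2;rear=(lk[2]+lk[3])/2;d=front-rear;print(np.degrees(np.arctan2(d[1],d[0])),np.linalg.norm(d))
for n,x,y,z in [("rearL",156,550,.11),("rearR",342,550,.11),("hookL",198,228,.058),("hookR",290,228,.058),("frontL",160,255,.085),("frontR",328,250,.085)]: print(n,W(x,y,z))
E
python3 go.py .5285 -.3505 .078 96.2
```

```text
[ 0.5097 -0.3092  0.14  ]
[ 0.5389 -0.3056  0.14  ]
[ 0.5419 -0.3309  0.14  ]
[ 0.5125 -0.3351  0.14  ]
lock [ 0.5257 -0.3202  0.14  ]
96.51005224482418 0.025811565177865266
rearL [ 0.5097 -0.3773  0.11  ]
rearR [ 0.5556 -0.3724  0.11  ]
hookL [ 0.5105 -0.3023  0.058 ]
hookR [ 0.5359 -0.2995  0.058 ]
frontL [ 0.5027 -0.3078  0.085 ]
frontR [ 0.5448 -0.302   0.085 ]
pos [ 529.23 -350.47  197.64] yaw 96.18917767009393 t 3.825 w 85.0 F [0.38 0.07 1.15]
shift [119.63   0.4   -1.1 ] turn [-0.01  0.18  0.17]
```

jog_arm(rows=[[50,0,0,0,0,0,85],[95,0,0,0,0,0,85],[119,0,0,0,0,0,85],[119,0,0,0,0,0,85],[119,0,0,0,0,0,85]])

```text
time_s: 4.45
position: [0.5309, -0.3518, 0.0808]
ee_rot: [-0.04, 0.704, 0.037, 0.708]
contact_force: [0.2, -0.3, 1.0]
gripper_width: 0.992
```

```bash
python3 go.py .529 -.3500 .078 96.3
python3 - <<'E'
from h import *
st,im=snap("side","s4",(220,270,400,400),4)
st,im=snap("wrist","w4")
E
python3 go.py .529 -.3500 .078 96.3
```

```text
pos [ 530.94 -351.76   80.84] yaw 96.19748122671403 t 4.45 w 84.7 F [ 0.17 -0.33  0.99]
shift [ 2.82  1.98 -1.75] turn [-0.1   0.33  0.29]
pos [ 530.86 -351.67   80.76] yaw 96.19243431526282 t 4.55 w 85.3 F [-1.02  0.56 -0.03]
shift [ 2.74  1.87 -1.68] turn [-0.11  0.34  0.29]
```

View pics/s4_c.png

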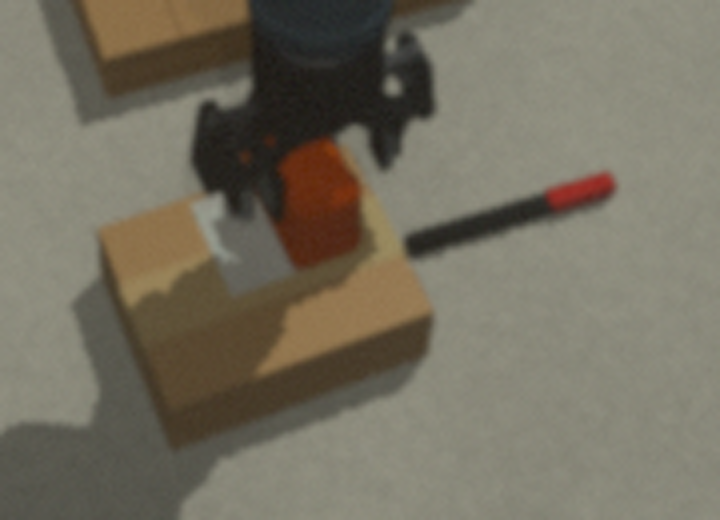

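View pics/w4.png

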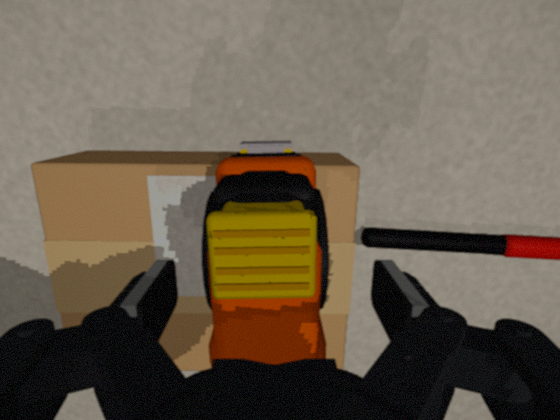

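jog_arm(rows=[[3,2,-2,0,0,0,70],[3,2,-2,0,0,0,55],[3,2,-2,0,0,0,44],[3,2,-2,0,0,0,38],[3,2,-2,0,0,0,30]])

```text
time_s: 5.18
position: [0.5285, -0.35, 0.0782]
ee_rot: [-0.04, 0.704, 0.037, 0.708]
contact_force: [-1.3, 1.9, 5.9]
gripper_width: 0.533
```

jog_arm(rows=[[0,0,0,0,0,0,20],[0,0,0,0,0,0,20]])

```text
time_s: 5.42
position: [0.5285, -0.3499, 0.0782]
ee_rot: [-0.04, 0.704, 0.037, 0.708]
contact_force: [-1.4, 0.2, 2.4]
gripper_width: 0.533
```

```bash
python3 go.py .529 -.3500 .078 96.3
python3 - <<'E'
from h import *
st,im=snap("wrist","w5")
E
python3 go.py .529 -.3500 .078 96.3
```

```text
pos [ 528.48 -349.94   78.2 ] yaw 96.1979328637593 t 5.425 w 45.5 F [-1.39  0.23  2.43]
shift [ 0.2  -0.12  0.51] turn [-0.1   0.32  0.27]
pos [ 528.49 -349.96   78.2 ] yaw 96.19371478963376 t 5.475 w 45.6 F [-0.38  0.65  2.7 ]
shift [ 0.2  -0.09  0.51] turn [-0.11  0.32  0.27]
```

View pics/w5.png

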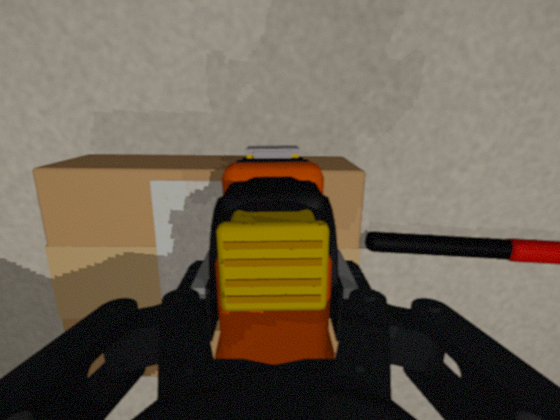

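jog_arm(rows=[[-20,0,0,0,0,0,20],[-50,0,0,0,0,0,20],[-75,25,2,0,0,0,20],[-80,65,6,1,0,0,20],[-80,110,11,2,0,0,20]])

```text
time_s: 6.1
position: [0.527, -0.2385, 0.1589]
ee_rot: [-0.027, 0.704, 0.024, 0.709]
contact_force: [0.5, 1.3, -5.4]
gripper_width: 0.535
```

```bash
python3 go.py .559 .167 .13 93.1
```

```text
pos [ 527.01 -238.5   158.91] yaw 94.0805929075753 t 6.1 w 45.7 F [ 0.46  1.29 -5.43]
shift [ 27.35 402.34  60.57] turn [0.98 0.4  0.28]
```

jog_arm(rows=[[0,50,7,1,0.2,0.2,20],[0,100,15,1,0.4,0.3,20],[0,150,22,1,0.4,0.3,20],[0,200,30,1,0.4,0.3,20],[0,250,38,1,0.4,0.3,20]])

```text
time_s: 6.72
position: [0.5469, 0.0153, 0.1586]
ee_rot: [-0.019, 0.707, 0.019, 0.707]
contact_force: [0.8, 0.3, -6.3]
gripper_width: 0.532
```

```bash
python3 go.py .559 .167 .13 93.1
```

```text
pos [546.9   15.27 158.59] yaw 93.07007282965891 t 6.725 w 45.4 F [ 0.78  0.34 -6.31]
shift [ 28.69 150.85  20.2 ] turn [-0.03  0.02 -0.04]
```

jog_arm(rows=[[0,50,7,0,0,0,20],[0,100,14,0,0,0,20],[10,145,20,0,0,0,20],[20,154,20,0,0,0,20],[20,154,20,0,0,0,20]])

```text
time_s: 7.35
position: [0.5576, 0.1702, 0.1381]
ee_rot: [-0.02, 0.707, 0.019, 0.706]
contact_force: [0.5, -1.7, -5.5]
gripper_width: 0.534
```

```bash
python3 - <<'E'
from h import *
import json
for i in range(3): st,im=snap("wrist","w6",(180,60,380,260),3)
json.dump({k:(v if not hasattr(v,'tolist') else v.tolist()) for k,v in st.items()},open("w6.json","w"),default=list)
E
python3 go.py .559 .167 .08 93.1
```

```text
pos [559.03 167.94 139.33] yaw 92.90985265642003 t 7.5 w 45.2 F [ 0.57  0.28 -6.05]
shift [59.33 -0.92 -0.13] turn [-0.19  0.05  0.02]
```

View pics/w6_c.png

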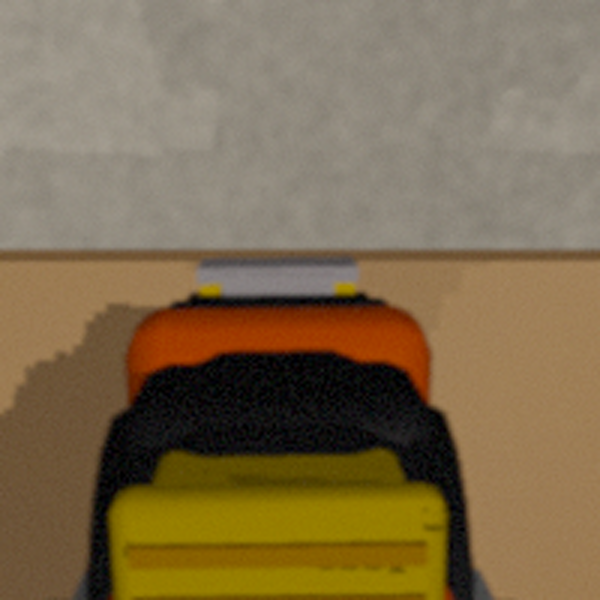

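View pics/w6.png

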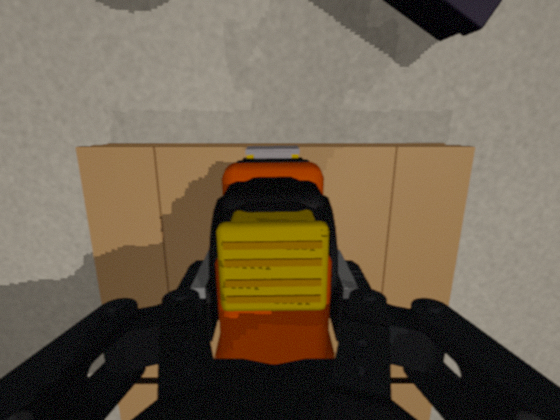

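Run:
```python
from h import *
import json
np.set_printoptions(precision=4,suppress=True)
st=json.load(open("w6.json"))
f=lambda x,y:(180+x/3,60+y/3)
print("edge",atz("wrist",f(5,263),.048,st),atz("wrist",f(595,259),.048,st))
zu=st["position"][2]-.0232
print("hook outer top",atz("wrist",f(198,265),zu+.003,st),atz("wrist",f(357,262),zu+.003,st))
print("hook inner?",atz("wrist",f(210,285),zu+.003,st))
print("mouth bottom pred",proj("wrist",np.array(st["position"])+np.array([-.0026,.049,-.0232]),st), "hook low",proj("wrist",np.array(st["position"])+np.array([-.0026,.051,-.0342]),st))
# crease visible?
im=cv2.imread("pics/w6.png").astype(int); 
for c in (150,400): print(im[370:392,c].sum(1))
for u in [(150,380.5),(400,380.5)]: print("crease",atz("wrist",u,.048,st))
```

```text
edge [0.4936 0.21   0.048 ] [0.6306 0.2179 0.048 ]
hook outer top [0.544  0.22   0.1189] [0.5697 0.2218 0.1189]
hook inner? [0.546  0.2168 0.1189]
mouth bottom pred [270.8005 154.814 ] hook low [271.1724 148.2992]
[352 340 351 343 349 356 318 223  92  26  36  49  75 174 278 326 347 347
 346 342 348 345]
[351 340 336 351 334 343 321 207 105  20  49  62  56 205 313 343 347 340
 336 346 334 337]
crease [0.461  0.0084 0.048 ]
crease [0.6771 0.0195 0.048 ]
```

jog_arm(rows=[[0,4,0,0,0,0,20],[25,4,0,0,0,0,20],[48,4,0,0,0,0,20],[62,4,0,0,0,0,20],[65,4,0,0,0,0,20]])

```text
time_s: 8.12
position: [0.5586, 0.1715, 0.0738]
ee_rot: [-0.018, 0.707, 0.017, 0.707]
contact_force: [-0.0, -0.6, -5.5]
gripper_width: 0.53
```

```bash
python3 - <<'E'
from h import *
import json
for i in range(3): st,im=snap("wrist","w7",(180,60,380,260),3)
snap("side","s7",(200,150,350,300),4)
json.dump({k:(v if not hasattr(v,'tolist') else v.tolist()) for k,v in st.items()},open("w7.json","w"),default=list)
E
python3 go.py .559 .167 .0735 93.1
```

```text
pos [559.6  171.99  75.16] yaw 92.90020264972648 t 8.325 w 45.4 F [ 0.85 -0.01 -5.44]
shift [ 1.65 -4.95 -0.86] turn [-0.2   0.13 -0.01]
```

View pics/w7_c.png

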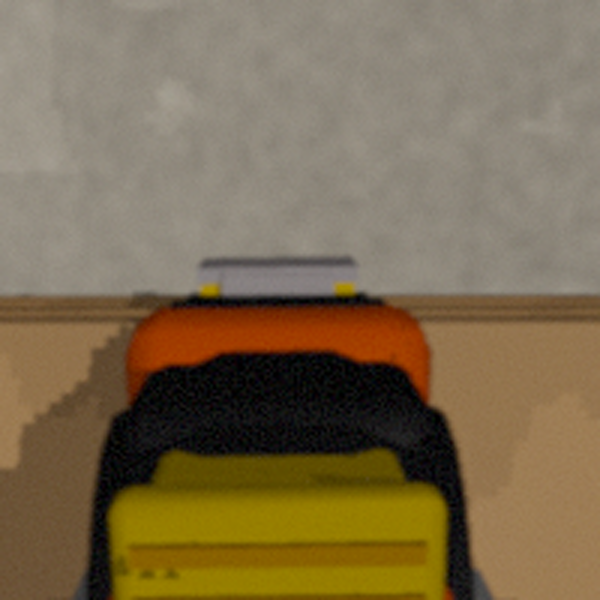

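View pics/s7_c.png

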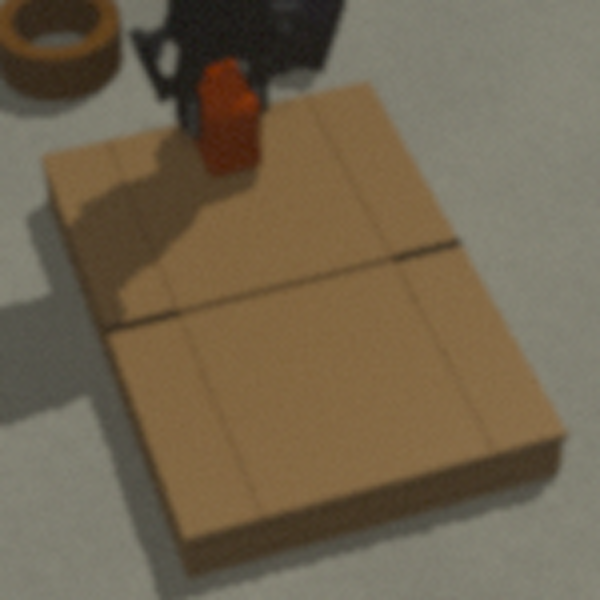

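jog_arm(rows=[[2.5,0,-1,0,0,0,20],[2.5,-8,-1,0,0,0,20],[2.5,-20,-1,0,0,0,20],[2.5,-40,-1,0,0,0,20],[2.5,-60,-1,0,0,0,20]])

```text
time_s: 8.95
position: [0.5619, 0.1101, 0.0728]
ee_rot: [-0.018, 0.706, 0.018, 0.708]
contact_force: [1.5, 1.2, -7.2]
gripper_width: 0.532
```

```bash
python3 - <<'E'
from h import *
for i in range(2): st,im=snap("wrist","w8",(180,60,380,260),3)
E
python3 go.py .571 -.035 .0725 93.1
```

```text
pos [561.7  107.27  72.93] yaw 92.59903362339458 t 9.05 w 45.3 F [ 1.    1.5  -5.75]
shift [   0.74 -142.55    2.84] turn [-0.5   0.12  0.12]
```

View pics/w8.png

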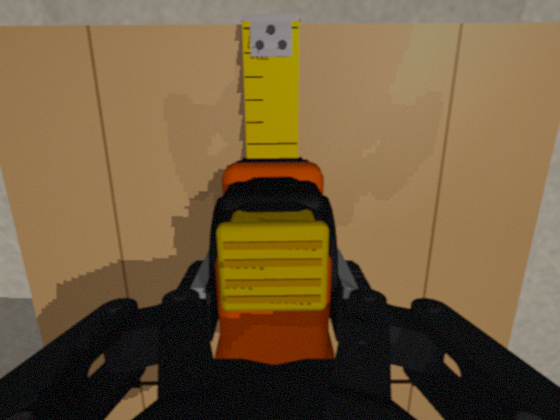

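jog_arm(rows=[[0,-30,0.5,-0.2,0,0,20],[0,-60,1,-0.5,0,0,20],[0,-90,2,-0.5,0,0,20],[0,-115,2.5,-0.5,0,0,20],[0,-130,2.5,-0.5,0,0,20]])

```text
time_s: 9.68
position: [0.5699, -0.0237, 0.0732]
ee_rot: [-0.019, 0.706, 0.018, 0.708]
contact_force: [0.7, 2.5, -6.9]
gripper_width: 0.53
```

```bash
python3 - <<'E'
from h import *
import json
for i in range(4): st,im=snap("wrist","w9",(160,100,400,250),3)
json.dump({k:(v if not hasattr(v,'tolist') else v.tolist()) for k,v in st.items()},open("w9.json","w"),default=list)
E
python3 go.py .571 -.035 .0725 93.1
```

```text
pos [570.16 -21.47  73.13] yaw 93.10231743745395 t 9.875 w 45.1 F [ 1.45  2.46 -6.25]
shift [  0.64 -13.55   0.1 ] turn [0.   0.12 0.07]
```

View pics/w9.png

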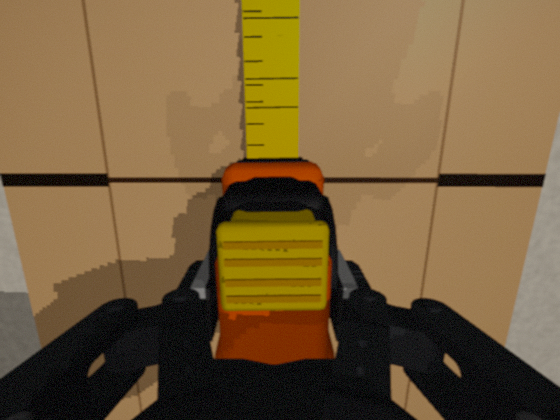

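View pics/w9_c.png

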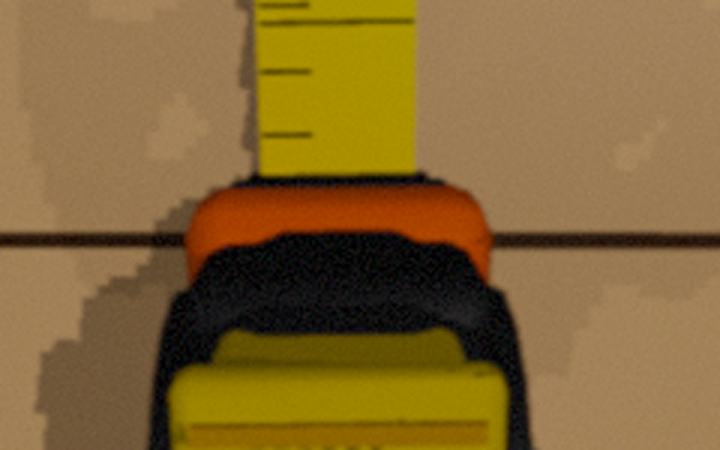

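```bash
python3 - <<'E'
from h import *
import json
np.set_printoptions(precision=4,suppress=True)
st=json.load(open("w9.json"));p=np.array(st["position"]);yd=np.array([np.cos(np.radians(93.1)),np.sin(np.radians(93.1)),0])
im=cv2.imread("pics/w9.png").astype(int).sum(2)
def cr(c): 
    w=np.clip(250-im[165:195,c-15:c+15].mean(1),0,None);return 165+(w*np.arange(30)).sum()/w.sum(), im[172:188,c-15:c+15].mean(1).round()
for c in (180,370): print(cr(c))
a,b=[atz("wrist",(c,cr(c)[0]),.048,st) for c in (180,370)]
print(a,b)
m=atz("wrist",(272,158.8),p[2]-.0232+.003,st);print("mouth seen",m,"pred",p+yd*.049)
k=(m[0]-a[0])/(b[0]-a[0]);cy=a[1]+k*(b[1]-a[1]);print("crease y there",cy,"gap seen",m[1]-cy,"pred gap",(p+yd*.049)[1]-cy)
# pixel row where crease must appear relative
E
python3 go.py .571 -.035 .0725 93.1
```

```text
(np.float64(179.64283990540085), array([361., 360., 361., 365., 337., 239., 119.,  73.,  67.,  94., 216.,
       332., 366., 366., 366., 366.]))
(np.float64(179.79245545012728), array([356., 358., 359., 360., 335., 239., 121.,  80.,  74.,  88., 176.,
       290., 345., 357., 357., 355.]))
[0.5214 0.011  0.048 ] [0.6189 0.016  0.048 ]
mouth seen [0.5681 0.0249 0.053 ] pred [0.5674 0.0263 0.0732]
crease y there 0.01337567655510396 gap seen 0.01148384773303711 pred gap 0.012956424940686372
pos [570.16 -21.47  73.13] yaw 93.10231743745395 t 9.875 w 45.1 F [ 1.45  2.46 -6.25]
shift [  0.64 -13.55   0.1 ] turn [0.   0.12 0.07]
```

jog_arm(rows=[[0,-6,0,0,0,0,20],[0,-12,0,0,0,0,20],[0,-12,0,0,0,0,20],[0,-12,0,0,0,0,20]])

```text
time_s: 10.38
position: [0.5708, -0.0334, 0.0731]
ee_rot: [-0.019, 0.706, 0.019, 0.708]
contact_force: [0.5, 2.3, -6.5]
gripper_width: 0.533
```

```bash
cat > chk.py <<'E'
from h import *
import json,sys
np.set_printoptions(precision=4,suppress=True)
n=sys.argv[1]
for i in range(2): st,im=snap("wrist",n,(160,100,400,250),3)
p=np.array(st["position"]);yd=np.array([np.cos(np.radians(93.1)),np.sin(np.radians(93.1)),0])
im=im.astype(int).sum(2)
def cr(c):
    w=np.clip(250-im[140:185,c-15:c+15].mean(1),0,None);return 140+(w*np.arange(45)).sum()/w.sum()
a,b=[atz("wrist",(c,cr(c)),.048,st) for c in (180,370)]
print(cr(180),cr(370),a,b)
m=atz("wrist",(272,158.8),p[2]-.0232+.003,st)
k=(m[0]-a[0])/(b[0]-a[0]);cy=a[1]+k*(b[1]-a[1]);print("gap seen",m[1]-cy,"pred gap",(p+yd*.049)[1]-cy)
E
python3 chk.py w10
python3 go.py .571 -.035 .0712 93.1
```

```text
158.95207349308836 159.2686472510854 [0.5225 0.0109 0.048 ] [0.6183 0.0159 0.048 ]
gap seen 0.0008562990613945227 pred gap 0.002321859985786004
pos [570.89 -33.22  73.11] yaw 93.115113772723 t 10.475 w 45.6 F [ 0.51  1.83 -6.69]
shift [ 1.91 -1.78  0.01] turn [0.02 0.13 0.06]
```

View pics/w10_c.png

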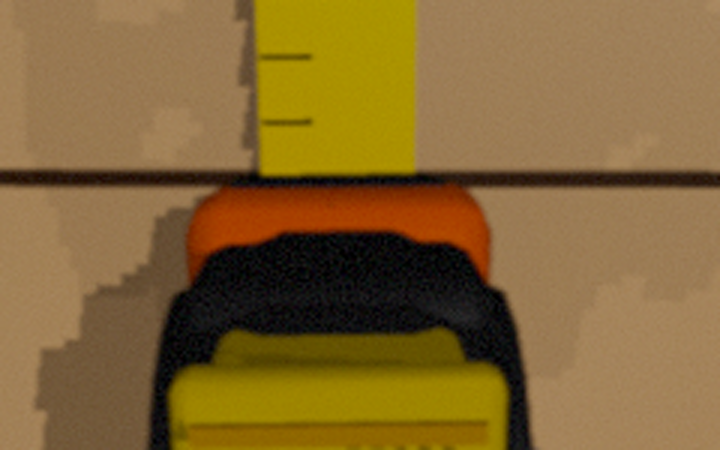

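jog_arm(rows=[[1,-1.5,0,0,0,0,20],[1.5,-1.5,0,0,0,0,20],[1.5,-1.5,0,0,0,0,20]])

```text
time_s: 10.85
position: [0.5708, -0.0347, 0.0716]
ee_rot: [-0.02, 0.706, 0.019, 0.708]
contact_force: [-0.1, 2.4, -5.2]
gripper_width: 0.529
```

jog_arm(rows=[[0.5,0,0,0,0,0,20],[0.5,0,0,0,0,0,20]])

```text
time_s: 11.1
position: [0.5709, -0.0346, 0.0713]
ee_rot: [-0.02, 0.706, 0.019, 0.708]
contact_force: [-0.8, 2.2, -2.1]
gripper_width: 0.533
```

```bash
python3 chk.py w11
python3 go.py .571 -.035 .0712 93.1
```

```text
156.7634544819151 157.28749621250378 [0.5231 0.011  0.048 ] [0.6176 0.0158 0.048 ]
gap seen -0.00045192322269923396 pred gap 0.0010115322268852006
pos [570.88 -34.59  71.3 ] yaw 93.1261623462977 t 11.2 w 45.2 F [-0.9   3.17 -1.41]
shift [ 0.1  -0.41  0.1 ] turn [0.03 0.12 0.04]
```

jog_arm(rows=[[0.6,0,0,0,0,0,20],[0.6,0,0,0,0,0,20]])

```text
time_s: 11.45
position: [0.5709, -0.0345, 0.0712]
ee_rot: [-0.019, 0.706, 0.019, 0.708]
contact_force: [-3.3, 3.6, 4.7]
gripper_width: 0.528
```

jog_arm(rows=[[0,0,0,0,0,0,48],[0,0,0,0,0,0,55],[0,0,0,0,0,0,65],[0,0,0,0,0,0,80],[0,0,0,0,0,0,80]])

```text
time_s: 12.08
position: [0.5709, -0.0346, 0.0712]
ee_rot: [-0.019, 0.706, 0.019, 0.708]
contact_force: [0.4, 0.3, 0.8]
gripper_width: 0.933
```

```bash
python3 chk.py w12
python3 go.py .571 -.035 .0712 93.1
```

```text
156.75400760204926 157.29781692475257 [0.5231 0.011  0.048 ] [0.6177 0.0158 0.048 ]
gap seen -0.00046083660643950024 pred gap 0.0009977131119853228
pos [570.94 -34.57  71.24] yaw 93.12679161059273 t 12.175 w 80.0 F [-0.57  0.14 -0.09]
shift [ 0.04 -0.44  0.04] turn [0.03 0.12 0.02]
```

View pics/w12.png

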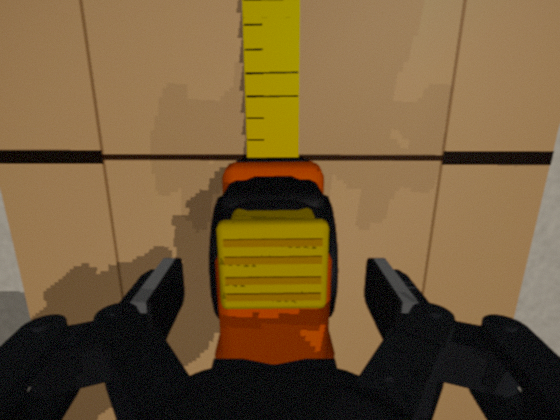

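jog_arm(rows=[[-20,0,0,0,0,0,82],[-60,0,0,0,0,0,82],[-100,0,0,0,0,0,82],[-130,0,0,0,0,0,40],[-130,0,0,0,0,0,0]])

```text
time_s: 12.8
position: [0.5725, -0.035, 0.2048]
ee_rot: [-0.019, 0.704, 0.019, 0.71]
contact_force: [0.6, 0.3, -0.5]
gripper_width: 0.556
```

```bash
python3 - <<'E'
from h import *
import json
for i in range(4): st,im=snap("wrist","w13",(190,100,350,250),4)
json.dump({k:(v if not hasattr(v,'tolist') else v.tolist()) for k,v in st.items()},open("w13.json","w"),default=list)
snap("top","t13",(190,130,370,280),4)
E
python3 go.py .571 -.035 .2 93.1
```

```text
pos [569.93 -34.46 200.46] yaw 93.1255841125625 t 13.05 w 8.3 F [-0.71 -0.67 -0.46]
shift [ 0.46 -0.6   1.04] turn [0.03 0.02 0.02]
```

View pics/w13_c.png

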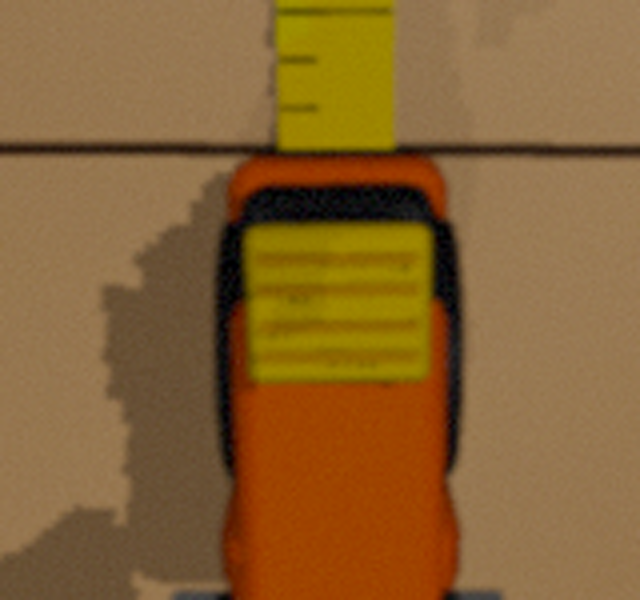

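View pics/w13.png

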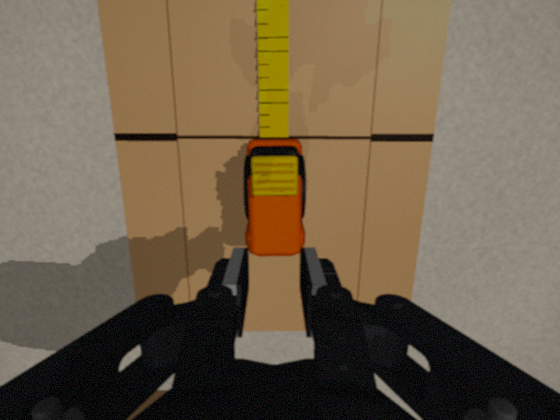

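View pics/t13_c.png

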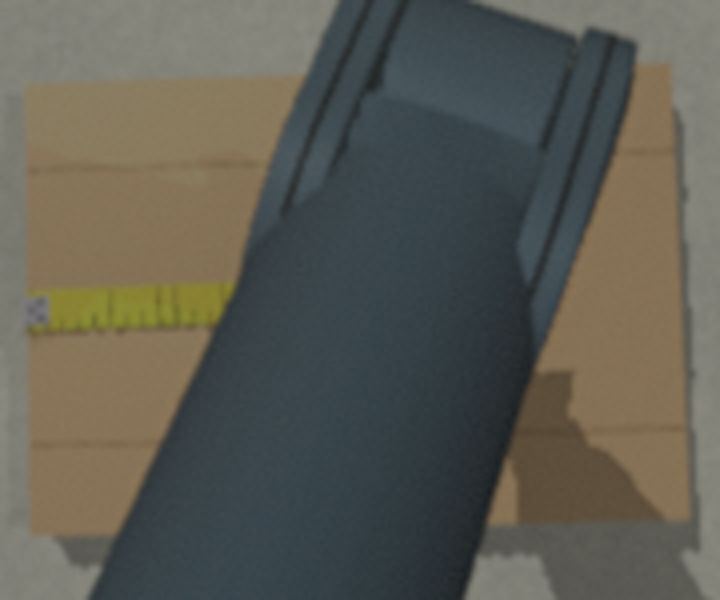

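```bash
python3 - <<'E'
from h import *
import json
np.set_printoptions(precision=4,suppress=True)
st=json.load(open("w13.json"))
lk=np.array([atz("wrist",(190+x/4,100+y/4),.133,st) for x,y in [(243,228),(433,222),(432,380),(248,383)]]);print(lk,lk.mean(0))
E
python3 go.py .569 -.0045 .145 93.1
```

```text
[[ 0.5547  0.0068  0.133 ]
 [ 0.5847  0.0093  0.133 ]
 [ 0.5865 -0.0164  0.133 ]
 [ 0.5565 -0.0185  0.133 ]] [ 0.5706 -0.0047  0.133 ]
pos [569.93 -34.46 200.46] yaw 93.1255841125625 t 13.05 w 8.3 F [-0.71 -0.67 -0.46]
shift [55.45 29.99  0.68] turn [0.03 0.02 0.02]
```

jog_arm(rows=[[0,15,0,0,0,0,0],[0,30,1,0,0,0,0],[25,30,1,0,0,0,0],[50,30,1,0,0,0,0],[55,30,1,0,0,0,0]])

```text
time_s: 13.68
position: [0.5681, -0.0031, 0.1439]
ee_rot: [-0.02, 0.708, 0.02, 0.706]
contact_force: [-1.1, -0.3, -0.1]
gripper_width: -0.003
```

jog_arm(rows=[[0,0,0,0,0,0,0],[0,0,0,0,0,0,0]])

```text
time_s: 13.92
position: [0.5687, -0.0026, 0.1446]
ee_rot: [-0.02, 0.707, 0.02, 0.706]
contact_force: [-0.4, -0.4, 0.6]
gripper_width: -0.0
```

```bash
python3 go.py .570 -.0046 .135 93.1
python3 - <<'E'
from h import *
snap("wrist","w14"); snap("side","s14",(200,150,350,300),4)
E
```

```text
pos [568.67  -2.64 144.62] yaw 93.23417657363997 t 13.925 w -0.0 F [-0.37 -0.45  0.56]
shift [ 9.61 -2.04  1.23] turn [ 0.13 -0.1  -0.  ]
```

View pics/w14.png

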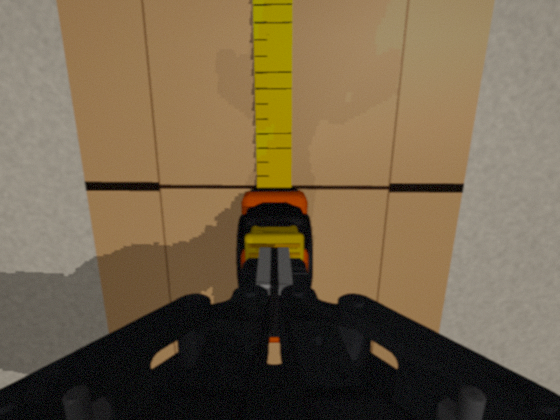

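View pics/s14_c.png

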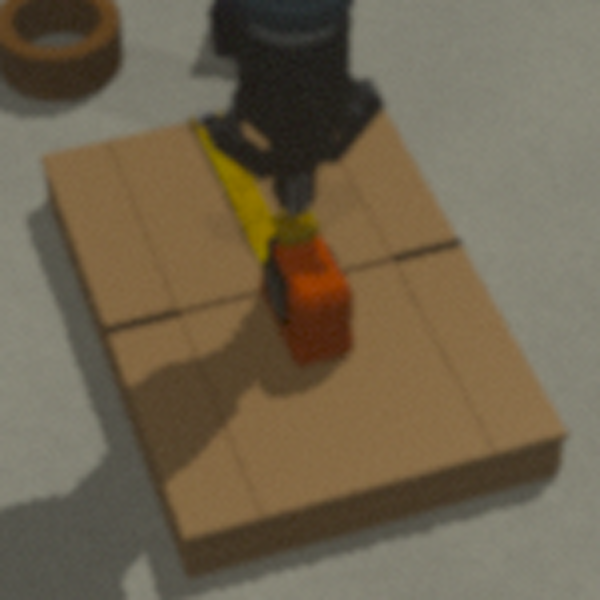

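jog_arm(rows=[[4,-2,1,0,0,0,0],[9,-2,1,0,0,0,0],[12,-2,1,0,0,0,0],[15,-2,1,0,0,0,0],[17,-2,1,0,0,0,0]])

```text
time_s: 14.65
position: [0.5697, -0.005, 0.1277]
ee_rot: [-0.02, 0.707, 0.02, 0.706]
contact_force: [-1.6, 0.3, 5.2]
gripper_width: -0.001
```

jog_arm(rows=[[1,0,0,0,0,0,0],[2,0,0,0,0,0,0],[2,0,0,0,0,0,0]])

```text
time_s: 15.02
position: [0.5697, -0.0049, 0.1256]
ee_rot: [-0.02, 0.707, 0.02, 0.706]
contact_force: [-1.8, 0.1, 3.8]
gripper_width: 0.0
```

jog_arm(rows=[[1,0,0,0,0,0,0],[1,0,0,0,0,0,0]])

```text
time_s: 15.28
position: [0.5697, -0.0049, 0.1249]
ee_rot: [-0.02, 0.707, 0.02, 0.706]
contact_force: [-2.6, 0.9, 7.1]
gripper_width: -0.003
```

jog_arm(rows=[[1,0,0,0,0,0,0],[1,0,0,0,0,0,0]])

```text
time_s: 15.52
position: [0.5698, -0.0049, 0.1246]
ee_rot: [-0.019, 0.707, 0.02, 0.706]
contact_force: [-3.0, 0.9, 10.8]
gripper_width: -0.0
```

Force is rising past 5 N at the bottomed height. One more slight press to be sure.

jog_arm(rows=[[1.2,0,0,0,0,0,0],[1.2,0,0,0,0,0,0]])

```text
time_s: 15.78
position: [0.57, -0.0049, 0.1246]
ee_rot: [-0.019, 0.707, 0.02, 0.706]
contact_force: [-4.8, 0.8, 15.8]
gripper_width: -0.002
```

jog_arm(rows=[[-5,0,0,0,0,0,0],[-25,0,0,0,0,0,0],[-60,0,0,0,0,0,0],[-90,-20,0,0,0,0,0],[-90,-30,0,0,0,0,0]])

```text
time_s: 16.4
position: [0.5737, -0.0365, 0.2178]
ee_rot: [-0.019, 0.705, 0.02, 0.708]
contact_force: [0.0, 0.2, -0.5]
gripper_width: 0.004
```

```bash
python3 - <<'E'
from h import *
import json
for i in range(4): st,im=snap("wrist","w15",(190,100,350,250),4)
json.dump({k:(v if not hasattr(v,'tolist') else v.tolist()) for k,v in st.items()},open("w15.json","w"),default=list)
snap("side","s15",(200,150,350,300),4)
E
python3 go.py .571 -.035 .2 93.1
```

```text
pos [571.15 -34.11 213.59] yaw 93.23746437153127 t 16.65 w -0.3 F [-0.29 -0.15  0.01]
shift [13.59 -0.91 -0.16] turn [ 0.14 -0.16 -0.13]
```

View pics/w15_c.png

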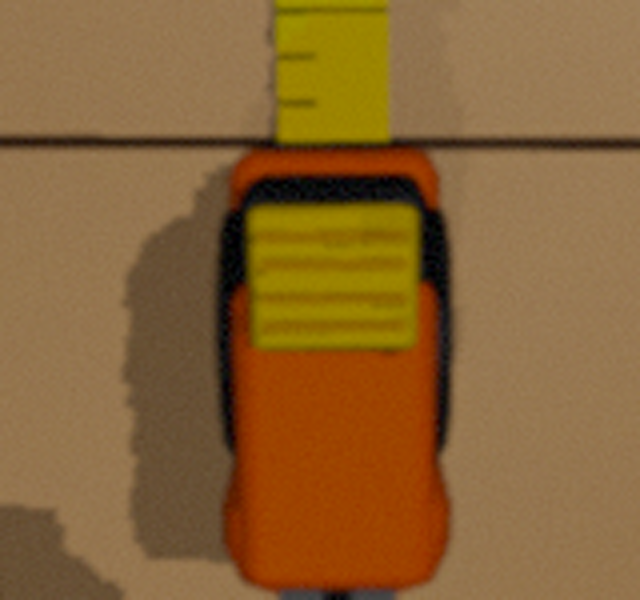

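View pics/s15_c.png

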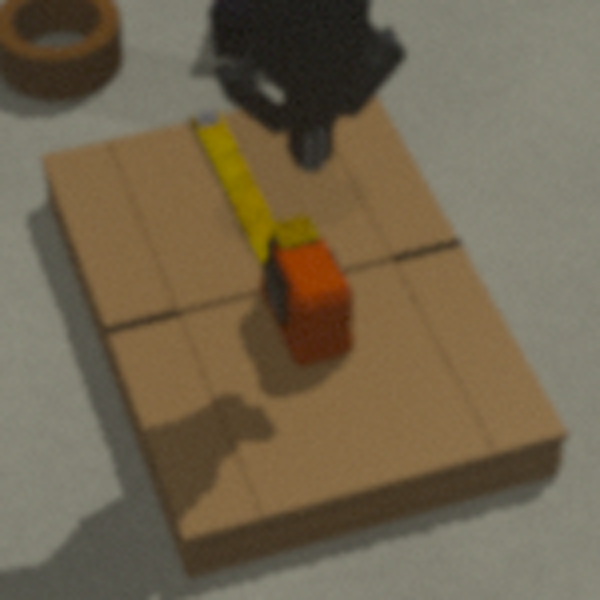

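jog_arm(rows=[[-40,40,0,0,0,0,0],[-60,90,0,0,0,0,0],[-60,140,0,0,0,0,0],[-60,180,0,0,0,0,0],[-60,180,0,0,0,0,0]])

```text
time_s: 17.27
position: [0.5598, 0.1508, 0.2727]
ee_rot: [-0.022, 0.709, 0.024, 0.705]
contact_force: [-0.2, -0.9, -0.4]
gripper_width: -0.0
```

Run:
```python
from h import *
for i in range(3): st,im=snap("wrist","w16")
st,im=snap("top","t16",(190,130,370,280),4)
print(st["contact_force"],max(abs(np.array(st["joint_velocities"]))))
```

```text
[-0.05396367 -0.25079175  0.0457325 ] 0.01651564013869587
```

View pics/w16.png

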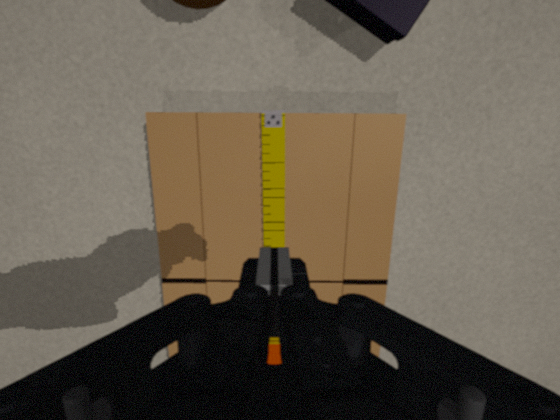

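View pics/t16.png

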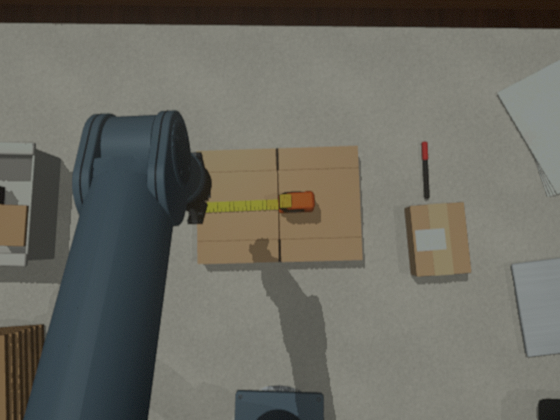

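The hook sits over the middle of the left end at about (273,115). The blade runs straight to the case, whose front is on the crease, and the carton and marker haven't moved. I'm handing the job in.

Run:
```python
from workcell import manip
print(manip.job_done())
```

```text
the job is handed in; nothing more can be done
None
```

The tape is standing on the top blank, hooked over the middle of the stack's left end, drawn out about 200 mm to the crease and locked. I handed the job in at about 17.5 s; no verdict was reported.

I gripped the case, hooked the end, pulled straight back along the stack with the lock up, set the case down and let go. Then I pressed the thumb lock down with the closed fingers.

- **Case front on the crease:** the last wrist picture that shows the case front puts it on the middle of the crease. While I still held the case, two estimates differed by about 1.5 mm (−0.5 mm from the picture, +1.0 mm from the arm pose).
- **Lock fully down:** the fingertips stopped at z = 0.1246 m, against an expected 0.125 m for fully down. The force rose to about 16 N there, past the roughly 5 N needed to move the lock. In the last pictures the lock also looks lower than before.
- **Still hooked:** after the arm withdrew, the hook lay on the end edge, the blade was straight and the case had not slipped.
- **Other things:** the carton and marker are where they were in the last top view. The roll and gift box were hidden by the arm there and only partly visible in the wrist view, but nothing came near them.

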